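# Vent the vacuum pot and park its lid

## Robot

A 6-joint arm with a two-finger parallel gripper is mounted at the origin on the work surface. World frame = base frame: x ahead of the robot, y to its left, z up, the work surface at z = 0. Lengths are in m, angles in rad, forces in N, time in s.
With the tool pointing down it reaches from about 0.35 to 0.85 m from the base axis. Payload 8.1 kg.
Tool frame: the origin (TCP) lies midway between the tips of the shut fingers; the grasp point (between the pads) lies 19 mm behind it (robot.grip_point_offset is the distance from the TCP to the grasp point, in m); z points along the fingers, y is the line along which they close (so a half turn about z gives the same grasp; the last joint's range is limited). The gripper opens to 93 mm and grips with 3 to 60 N. Pads are 15 mm wide; open, the fingers measure 128 mm over their backs; the gripper's body (75 mm by 188 mm) begins 65 mm behind the grasp point.
Start: joints at [-1.208, 0.13, 1.488, -0, 1.523, -0.085], TCP at [0.26, -0.541, 0.219] pointing down, gripper open.
Joint ranges: [-2.96, 2.96], [-0.89, 2.26], [0.02, 2.5], [-1.34, 4.48], [0, 2.73], [-2.66, 2.66]. Speed limits (rad/s): [2.39, 2.39, 2.79, 3.14, 3.14, 3.14].

## Interface

Orientations are given as a rotation vector (axis times angle).
In Python, from plant import robot, read_camera, job gives the robot as it stands.
- The arm moves only by the shell command python3 -m inch 'ROWS' [FORCE]. ROWS is JSON, one flat list of numbers, 5 for each row, row after row: the shift along the world's x, y, z in mm, then the turn about the world's z in degrees, then the opening in per cent of the stroke, from 0 (shut) to 100 (fully open). In form: [dx, dy, dz, yaw, hand, dx, dy, dz, yaw, hand, ...]. A call has 1 to 10 rows; each row is the pose to reach, as a shift and turn from the pose commanded when the call began; what a row does not reach only later rows make up. A row lasts 1/12 s, in which the tool goes at most 41.7 mm and 7.16 degrees, less where a joint would pass 70% of its speed; a pose out of reach is approached as far as the arm can. A call with a gripper value outside its range is refused whole. The fingers move at their own pace and stop on an object; FORCE is the grip in N (left out, the last holds). Time passes only in rows, so rows that repeat a pose let the fingers close. It gives the time, the measured TCP pose, the force, the opening and the grip force at its end, in the units of the state.
- robot.read_state(): the state, without advancing time (a new reading comes with each control period).
- read_camera(name): name is "scene" or "top"; returns a dict with "image" (420x560x3 uint8, blue, green, red), "K" (3x3 intrinsics, pixels), "extrinsics" (4x4, takes a point from world to camera coordinates). Camera axes: x right, y down, z forward; pixel columns grow to the right and rows downward; lengths in m; the calibration is good to about 2 mm. A picture is of the moment at which its call begins. There is no depth.
- job.close_job(): hands the job in; it is judged then, once.
The state is a dict: "t": time; "q": joint angles; "dq": joint speeds; "joint_torque": joint torques, N m; "tool_pos": TCP position; "orientation": TCP orientation; "force": force on the tool from outside, world axes, zero at the start; "wrist_torque": the same for the moment, N m; "opening": finger opening in m; "gripper_force": force on a finger pad.
Only numpy, scipy, OpenCV 4.12 (cv2) and the standard library are available. Lean on these libraries where they do the work, as an engineer would, in place of code of your own. Each camera call takes 0.05 s, during which the arm holds its last target. There are 200 camera calls.

## Task

Open the vacuum pot: turn the red vent tap on its lid anticlockwise, little by little, until the vacuum lets go, which you can only tell by lightly tugging upward, then lift the lid off and set it down gently, level and roughly centred, on the wooden ring. Never force the lid while it is still held, and leave the bead containers and the embroidery hoop where they are.

Things in the scene. Friction and masses are not known exactly. Their poses are not given: they have to be found in the camera images.
- pot_mouth (a point): centre of the vacuum pot's mouth, in the plane of its rim, 110 mm above the table. Aluminium pot, 160 mm across, fixed. On its +y and -y sides a dark steel U-shaped bracket, out to 113 mm from the axis and up to 11 mm above the rim, holds an ear of the lid with 2 mm play: the lid cannot turn on the pot and must leave straight up.
- lid_base (a point): centre of the lid's flat underside, z up; at the start it lies at pot_mouth with the same axes. White disc, 164 mm across, 12 mm thick, with an ear at +y and at -y (24 mm wide, out to 103 mm from the centre), a brass gauge on top at +x (58 mm from the centre, 10 mm high) and the red tap in the middle, whose spindle hangs 18 mm below the underside, within 19 mm of the centre.
- tap_grip (a point): centre of the red bar handle of the vent tap, 50 mm above lid_base, on the lid's axis. The bar is 70 mm long along the point's x axis, 14 mm thick along y and 24 mm high (z up). It stands on a 22 mm hub, its lower edge 26 mm above the lid's top face. The lid can be lifted and carried by this bar.
- vent_tap (a joint): angle of the tap on the lid, rad, growing anticlockwise seen from above; stops at -0.05 and 2.9; friction about 0.12 N m. Shut at the start, at 0 to 0.4. The handle has slipped on its spindle, so where it vents is unknown: over an arc about 0.7 wide (shut again beyond) whose middle lies anywhere from 1.15 to 2.35. Only a light upward tug tells.
- rest_top (a point): centre of the top face of the wooden ring that the lid is parked on, 30 mm above the table. The ring is fixed, 152 mm across, with a 104 mm hole into which the spindle of the lid hangs; the lid's flat underside rests on the ring.
- bead_tower_mid (a point): middle of a stack of four round clear bead pots, 44 mm across and 96 mm high, loose, standing between the pot and the wooden ring: leave it alone
- tall_tower_mid (a point): middle of a stack of five round clear bead pots, 44 mm across and 120 mm high, loose: leave it alone
- bead_jar_mid (a point): middle of a corked glass jar of beads, 84 mm across and 107 mm high, loose: leave it alone
- hoop_mid (a point): centre of a wooden embroidery hoop lying flat, 200 mm across and 12 mm high, loose: leave it alone
- lid: the lid with its tap; origin and axes as lid_base; 0.38 to 0.65 kg together. Until the tap vents, suction holds it down: pulled up it has about 1 mm of free play, then gives like a stiff spring, some 2.5 N per mm on top of its weight, and sinks back when let down. While the tap vents it lifts freely.
- pot: the vacuum pot; origin on the table under the centre of its mouth, z up
- rest: the wooden ring; origin on the table under its centre, z up
Mind the look-alikes: they are no part of the job. There is more than one size of the rest; the job needs the smaller.

How it is judged:
On the way, in this order (a step that is already met when the one before it is completed fails the run):
1. the tap is turned well away from shut while the lid still sits on the pot (value of joint vent_tap above 0.6 rad and z of lid_base in the frame of pot_mouth below 0.012 m), for 0.1 s.
2. the lid is lifted clear of the pot, upright (z of lid_base in the frame of pot_mouth above 0.025 m and angle between lid_base's own z axis and vertical below 0.35 rad), for 0.1 s.
At the end, for the whole second after the job is handed in: The lid lies at rest, right way up, on the wooden ring: its underside within 4 mm of the ring's top, level within 0.06 rad, its centre within 20 mm of the ring's centre; the bead containers and the hoop are within 30 mm of where they were (horizontal distance between lid_base and rest_top below 0.02 m and z of lid_base in the frame of rest_top between -0.004 and 0.004 m and angle between lid_base's own z axis and vertical below 0.06 rad and linear speed of lid below 0.02 m/s and distance of each of bead_tower_mid, tall_tower_mid, bead_jar_mid, hoop_mid from where it was at the start of the episode below 0.03 m); the robot touches nothing.
It fails at once if the lid is forced: dragged upward against the suction with more than 40 N (z of lid_base in the frame of pot_mouth above 0.002 m and contact force between lid and pot above 40 N).
It fails at once if the lid is dropped or slammed onto the wooden ring (more than 60 N) (contact force between lid and rest above 60 N).
It fails at once if a bead container or the hoop is knocked away (distance of any of bead_tower_mid, tall_tower_mid, bead_jar_mid, hoop_mid from where it was at the start of the episode above 0.03 m).
It also fails if it takes over 61 s, if anything falls off the work surface, if the arm or the gripper's body presses on something with over 40 N, if the wrist force passes 120 N, or if a joint passes its speed limit or range.

## Working session

There is one attempt and no reset: what is moved stays moved. The work goes in short steps, Python scripts to look and compute and a shell command to move; the robot and the scene stay as the last step left them, time stands still between calls to the robot, and variables do not carry over. Pictures are saved under pics/ and viewed, at most 10 in all, crops included, and the job is handed in when it is done.

```bash
mkdir -p pics; ls; python3 - <<'E'
from plant import robot, read_camera
import cv2,numpy as np
for n in("top","scene"):
    c=read_camera(n);cv2.imwrite(f"pics/{n}0.png",c["image"]);np.savez(f"{n}0.npz",**c)
    E=c["extrinsics"];print(n,c["K"].round(1).tolist(),(-E[:3,:3].T@E[:3,3]).round(3),E[:3,:3].round(2).tolist())
print(robot.read_state())
E
```

```text
pics
top [[487.1, 0.0, 285.7], [0.0, 487.1, 202.7], [0.0, 0.0, 1.0]] [ 0.438 -0.125  1.439] [[0.03, -1.0, -0.01], [-1.0, -0.03, -0.05], [0.05, 0.01, -1.0]]
scene [[443.8, 0.0, 276.8], [0.0, 443.8, 211.1], [0.0, 0.0, 1.0]] [1.054 0.295 1.003] [[-0.61, 0.79, 0.02], [0.62, 0.5, -0.61], [-0.49, -0.36, -0.79]]
{'t': 0.1, 'q': array([-1.20842826e+00,  1.31056643e-01,  1.48915179e+00,  1.16626963e-05,
        1.52298464e+00, -8.53861299e-02]), 'dq': array([-1.26847828e-05, -1.88598980e-03, -3.18641394e-03, -3.80248062e-05,
       -2.11834961e-04, -3.71735481e-04]), 'joint_torque': array([ 1.31729150e-03, -5.61339533e+01, -4.93096769e+01,  7.70748476e-02,
        2.90805643e-02, -7.31595009e-06]), 'tool_pos': array([ 0.25962023, -0.54037167,  0.21771986]), 'orientation': array([-3.06164420e+00, -6.97116954e-01,  3.28756230e-04]), 'force': array([ 0.04389682, -0.09647521, -1.22882676]), 'wrist_torque': array([-0.00889939,  0.01740613,  0.00923502]), 'gripper_force': 0.0, 'opening': 0.09323903161750494}
```

View pics/top0.png

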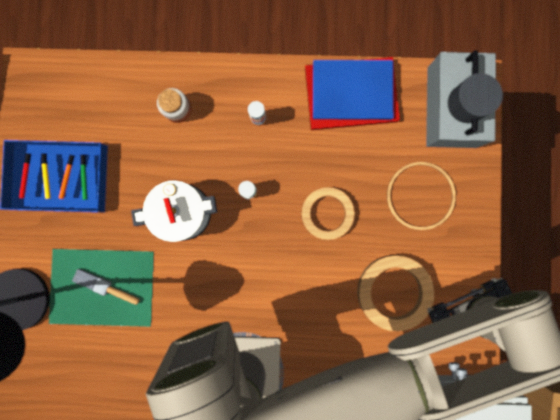

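View pics/scene0.png

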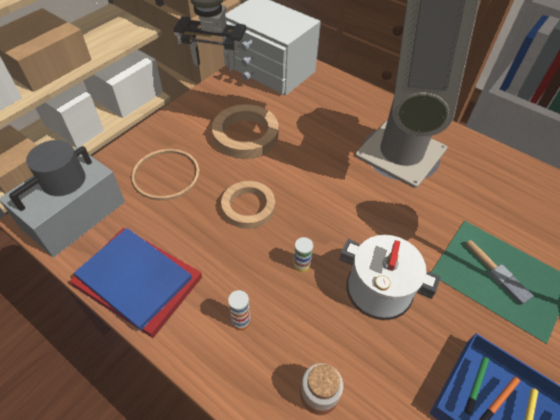

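Top view: the pot's lid is at (175,211) with the red bar at (169,210) and the gauge at (171,188). There are two rings, one about 53 px wide at (329,213) and one about 75 px wide at (396,292). At ~345 px/m the first is ≈152 mm, so it is the rest. The bead towers are at (247,189) and (257,112), the jar at (173,104) and the hoop at (421,195).

```bash
cat > h.py <<'E'
import cv2,numpy as np
def ray(c,uv,z):
    E=c["extrinsics"];R=E[:3,:3];o=-R.T@E[:3,3]
    d=R.T@np.linalg.inv(c["K"])@np.array([*uv,1.]);return o+d*(z-o[2])/d[2]
def warp(c,z,x0,x1,y0,y1,s=1000):
    # rectified plane view: col = (y1-y)*s, row=(x1-x)*s
    E=c["extrinsics"];P=c["K"]@E[:3]
    H=P@np.array([[0,-1/s,x1],[-1/s,0,0],[0,0,0],[0,0,0]])[:, :0] if 0 else P@np.array([[0,-1/s,x1],[-1/s,0,y1],[0,0,z],[0,0,1]])
    return cv2.warpPerspective(c["image"],np.linalg.inv(H),(int((y1-y0)*s),int((x1-x0)*s)))
def biggest(m):
    k,_=cv2.findContours(m.astype(np.uint8),cv2.RETR_EXTERNAL,cv2.CHAIN_APPROX_NONE)
    return max(k,key=cv2.contourArea)
E
python3 - <<'E'
from h import *
for n in("top","scene"):
    c=dict(np.load(n+"0.npz"));im=c["image"];hsv=cv2.cvtColor(im,cv2.COLOR_BGR2HSV)
    r=((hsv[...,0]<8)|(hsv[...,0]>172))&(hsv[...,1]>170)&(hsv[...,2]>90)
    w=(hsv[...,1]<60)&(hsv[...,2]>150)
    box={"top":(130,220,170,250),"scene":(340,440,225,320)}[n]
    M=np.zeros(r.shape,bool);M[box[2]:box[3],box[0]:box[1]]=1
    k=biggest(r&M);p=cv2.minAreaRect(k);print(n,"red",p)
    z=.172
    b=cv2.boxPoints(p);print([ray(c,q,z)[:2].round(3).tolist() for q in b],"centre",ray(c,p[0],z).round(4))
    k=biggest(cv2.morphologyEx(((w|r)&M).astype(np.uint8),cv2.MORPH_CLOSE,np.ones((9,9))))
    k=cv2.convexHull(k);e=np.array([ray(c,q[0],.122)[:2] for q in k]);print("lid white hull",[np.round(v,4) for v in cv2.fitEllipse((e*1000).astype(np.float32))])
    rb={"top":(295,362,180,246),"scene":(215,280,178,232)}[n]
    s=(hsv[...,0]>12)&(hsv[...,0]<26)&(hsv[...,1]<165)&(hsv[...,2]>120)
    M[:]=0;M[rb[2]:rb[3],rb[0]:rb[1]]=1
    k=cv2.convexHull(biggest(s&M));e=np.array([ray(c,q[0],.03)[:2] for q in k]);print("ring",[np.round(v,4) for v in cv2.fitEllipse((e*1000).astype(np.float32))])
    if n=="top":
        for nm,uv,zz in(("gauge",(171,188),.132),("ear+",(209,206),.12),("ear-",(138,216),.12),("tower",(247,189),.096),("tall",(257,110),.12),("jar",(172,100),.107),("hoop",(421,195),.01)):print(nm,ray(c,uv,zz)[:2].round(3))
c=dict(np.load("top0.npz"));a=cv2.resize(c["image"][165:255,125:275],None,fx=5,fy=5,interpolation=cv2.INTER_CUBIC)
b=cv2.resize(c["image"][180:248,290:365],None,fx=4,fy=4);cv2.imwrite("pics/crop1.png",a);cv2.imwrite("pics/crop2.png",cv2.resize(c["image"][150:335,280:480],None,fx=3,fy=3))
E
```

```text
top red ((169.35000610351562, 210.0500030517578), (23.717084884643555, 5.05964469909668), 71.56505584716797)
[[0.495, 0.204], [0.5, 0.191], [0.442, 0.17], [0.437, 0.182]] centre [0.4684 0.1867 0.172 ]
lid white hull [array([467.6866, 189.1398]), array([158.5908, 204.9023]), np.float64(10.6367)]
ring [array([ 475.346 , -236.6152]), array([155.807 , 157.6357]), np.float64(2.4866)]
gauge [0.529 0.194]
ear+ [0.484 0.092]
ear- [0.451 0.284]
tower [ 0.534 -0.007]
tall [ 0.75 -0.03]
jar [0.775 0.207]
hoop [ 0.536 -0.511]
scene red ((394.3077087402344, 252.9615478515625), (4.510671138763428, 22.945587158203125), 11.309932708740234)
[[0.502, 0.195], [0.443, 0.174], [0.439, 0.183], [0.498, 0.204]] centre [0.4711 0.1893 0.172 ]
lid white hull [array([477.2132, 199.4029]), array([167.7   , 224.5739]), np.float64(161.2594)]
ring [array([ 481.097 , -230.7554]), array([152.7763, 174.0369]), np.float64(137.2845)]
```

View pics/crop1.png

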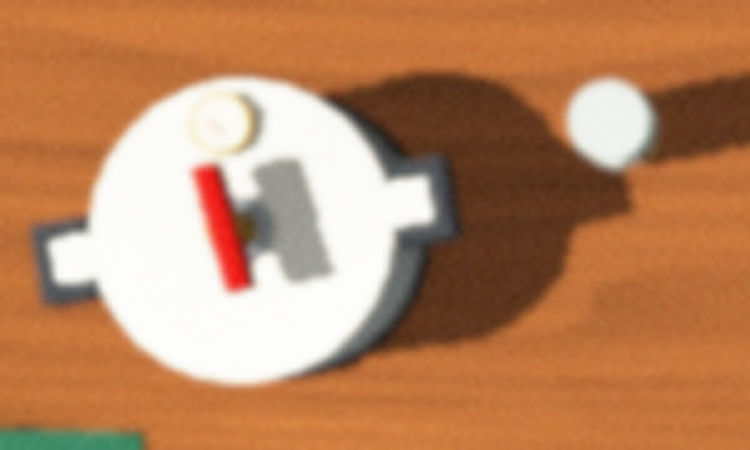

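View pics/crop2.png

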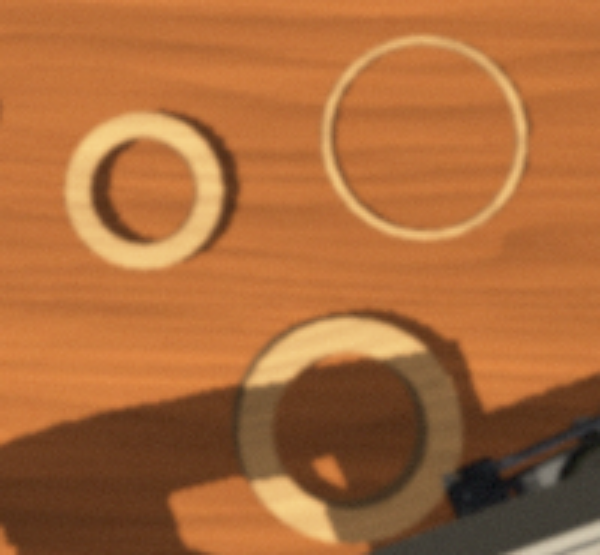

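The lid, tap, and smaller ring are confirmed in the crops. The axis is at ≈(0.469, 0.188), the bar lies at yaw ≈20°, and the ring is at ≈(0.476, -0.236). Moving above the pot.

```bash
python3 -m inch '[20,80,50,0,100, 45,160,50,-3,100, 105,364,50,-6,100, 105,364,50,-6,100, 105,364,50,-6,100, 105,364,50,-6,100, 105,364,50,-6,100, 105,364,50,-6,100, 105,364,50,-6,100, 105,364,50,-6,100]' 20
python3 -m inch '[104,364,-20,0,100, 104,364,-20,0,100, 104,364,-20,0,100, 104,364,-20,0,100, 104,364,-20,0,100, 104,364,-20,0,100, 104,364,-20,0,100, 104,364,-20,0,100, 104,364,-20,0,100, 104,364,-20,0,100]'
python3 - <<'E'
from plant import robot,read_camera
from h import *
print(robot.read_state())
for n in("top","scene"):
    c=read_camera(n);np.savez(n+"1.npz",**c)
c=dict(np.load("scene1.npz"));cv2.imwrite("pics/s1.png",cv2.resize(c["image"][140:340,300:480],None,fx=3,fy=3))
E
```

```text
t: 0.93
tool_pos: [0.3657, -0.1724, 0.269]
orientation: [-3.093, -0.541, -0.002]
force: [0.4, -0.1, -1.0]
opening: 0.0932
gripper_force: 0.0
t: 1.77
tool_pos: [0.4685, 0.1927, 0.2469]
orientation: [-3.092, -0.543, 0.003]
force: [0.2, 0.2, 0.4]
opening: 0.0926
gripper_force: 0.0
{'t': 1.7667, 'q': array([ 0.28734165, -0.13334339,  1.70043655,  0.00226647,  1.57618326,
        1.5106016 ]), 'dq': array([ 0.00528466,  0.0308246 , -0.02781111, -0.041302  ,  0.02887681,
       -0.02220283]), 'joint_torque': array([  1.70790754, -42.43439913, -51.13396883,   0.26105843,
        -0.55712275,   1.27449542]), 'tool_pos': array([0.46850443, 0.19273339, 0.24691773]), 'orientation': array([-3.09224687e+00, -5.42825021e-01,  3.02928792e-03]), 'force': array([0.22438142, 0.22228461, 0.40544992]), 'wrist_torque': array([0.03982597, 0.00210756, 0.06492608]), 'gripper_force': 0.0, 'opening': 0.09263612926269076}
```

View pics/s1.png

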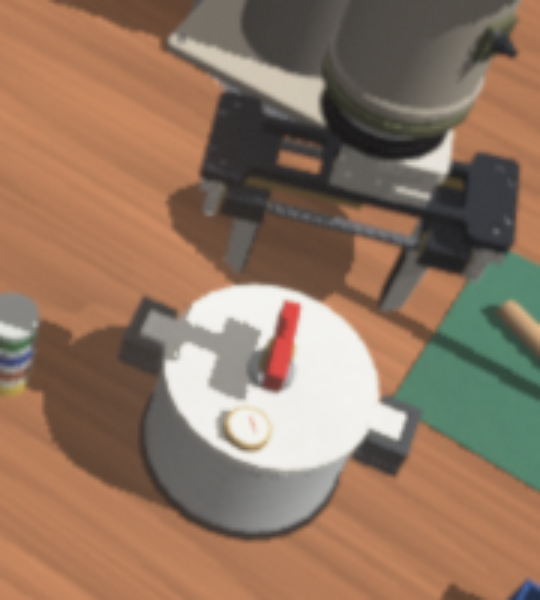

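The gripper hangs over the lid, its closing line across the red bar (crop centre (282,345)). It looks consistent with the measurement, so I descend and grip lightly.

```bash
python3 -m inch '[0,0,-30,0,100, 0,0,-60,0,100, 0,0,-60,0,100, 0,0,-60,0,100, 0,0,-60,0,100]'
python3 -m inch '[0,0,-20,0,100, 0,0,-44,0,100, 0,0,-44,0,100, 0,0,-44,0,100]'
python3 -m inch '[0,0,0,0,0, 0,0,0,0,0, 0,0,0,0,0, 0,0,0,0,0, 0,0,0,0,0, 0,0,0,0,0, 0,0,0,0,0, 0,0,0,0,0, 0,0,0,0,0, 0,0,0,0,0]' 15
python3 -m inch '[0,0,0,0,0, 0,0,0,0,0, 0,0,0,0,0]' 15
```

```text
t: 2.28
tool_pos: [0.4693, 0.1863, 0.1903]
orientation: [3.096, 0.534, 0.002]
force: [0.3, 0.2, 0.8]
opening: 0.0927
gripper_force: 0.0
t: 2.62
tool_pos: [0.4689, 0.1868, 0.1457]
orientation: [3.096, 0.535, -0.0]
force: [-0.5, 0.1, 0.8]
opening: 0.0929
gripper_force: 0.0
t: 3.45
tool_pos: [0.4687, 0.1871, 0.1445]
orientation: [3.095, 0.536, -0.0]
force: [-0.0, 0.3, -0.8]
opening: 0.0306
gripper_force: 0.0
t: 3.7
tool_pos: [0.4686, 0.1875, 0.1446]
orientation: [-3.095, -0.536, 0.0]
force: [-0.9, 3.2, -0.5]
opening: 0.0217
gripper_force: 15.0
```

```bash
python3 -m inch '[0,0,0,0,0, 0,0,0,0,0, 0,0,0,0,0]'; python3 -m inch '[0,0,0,0,0, 0,0,0,0,0, 0,0,0,0,0]'
```

```text
t: 3.95
tool_pos: [0.4686, 0.1874, 0.1445]
orientation: [-3.095, -0.536, 0.0]
force: [-0.9, 3.7, -0.5]
opening: 0.0214
gripper_force: 15.0
t: 4.2
tool_pos: [0.4687, 0.1874, 0.1446]
orientation: [-3.095, -0.536, 0.0]
force: [-1.4, 4.7, -0.2]
opening: 0.0214
gripper_force: 15.0
```

The opening of 21.4 mm means the tips are on the 22 mm hub, below the bar. I open, raise 7 mm and grip again.

```bash
python3 -m inch '[0,0,0,0,45, 0,0,0,0,45, 0,0,0,0,45, 0,0,7,0,45, 0,0,7,0,45, 0,1,7,0,0, 0,1,7,0,0, 0,1,7,0,0, 0,1,7,0,0, 0,1,7,0,0]' 25
python3 -m inch '[0,0,0,0,0, 0,0,0,0,0, 0,0,0,0,0, 0,0,0,0,0, 0,0,0,0,0, 0,0,0,0,0]'
```

```text
t: 5.03
tool_pos: [0.4688, 0.188, 0.1515]
orientation: [3.095, 0.536, -0.0]
force: [0.6, -1.3, 0.3]
opening: 0.0207
gripper_force: 25.0
t: 5.53
tool_pos: [0.4688, 0.188, 0.1516]
orientation: [3.095, 0.536, -0.0]
force: [0.7, -1.0, -0.6]
opening: 0.0209
gripper_force: 25.0
```

```bash
python3 - <<'E'
from plant import read_camera,robot
from h import *
s=robot.read_state();print(s["wrist_torque"],s["force"])
c=read_camera("scene");t=read_camera("top")
a=cv2.resize(c["image"][195:305,335:445],(500,500),interpolation=cv2.INTER_CUBIC);b=cv2.resize(t["image"][160:260,120:220],(300,300))
o=np.zeros((500,800,3),np.uint8);o[:,:500]=a;o[:300,500:]=b
cv2.imwrite("pics/g1.png",o)
E
```

```text
[-0.29904178 -0.05908297  0.00194354] [ 0.6630392  -0.99026209 -0.57151302]
```

View pics/g1.png

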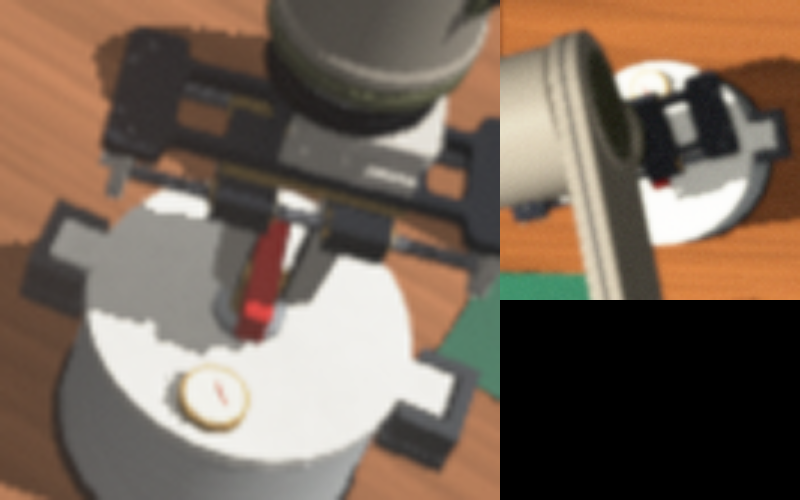

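The fingers straddle the bar, but brass hub shows beside it, so the tips are still on the hub. I go up another 5 mm.

```bash
python3 -m inch '[0,0,0,0,40, 0,0,0,0,40, 0,0,0,0,40, 0,0,5,0,40, 0,0,5,0,0, 0,0,5,0,0, 0,0,5,0,0, 0,0,5,0,0, 0,0,5,0,0, 0,0,5,0,0]' 25
python3 -m inch '[0,0,0,0,0, 0,0,0,0,0, 0,0,0,0,0]'; python3 -c "
from plant import robot;s=robot.read_state();print(s['wrist_torque'])"
```

```text
t: 6.47
tool_pos: [0.469, 0.1881, 0.1569]
orientation: [3.095, 0.536, 0.001]
force: [0.5, -1.6, 2.6]
opening: 0.0206
gripper_force: 25.0
t: 6.72
tool_pos: [0.469, 0.1881, 0.1568]
orientation: [3.095, 0.536, 0.001]
force: [0.6, -2.0, 2.6]
opening: 0.0199
gripper_force: 25.0
[-0.17348353 -0.07358076  0.01456215]
```

```bash
python3 -m inch '[0,0,0,0,40, 0,0,0,0,40, 0,0,0,0,40, 0,0,4,0,40, 0,0,4,0,0, 0,0,4,0,0, 0,0,4,0,0, 0,0,4,0,0, 0,0,4,0,0, 0,0,4,0,0]' 25
python3 -m inch '[0,0,0,0,0, 0,0,0,0,0, 0,0,0,0,0]'; python3 - <<'E'
from plant import read_camera
from h import *
c=read_camera("scene");cv2.imwrite("pics/g2.png",cv2.resize(c["image"][210:285,360:435],(600,600),interpolation=cv2.INTER_CUBIC))
E
```

```text
t: 7.55
tool_pos: [0.4688, 0.1881, 0.1606]
orientation: [3.095, 0.536, -0.0]
force: [-0.0, -1.1, 0.5]
opening: 0.0136
gripper_force: 24.9
t: 7.8
tool_pos: [0.4688, 0.1881, 0.1606]
orientation: [3.095, 0.536, -0.0]
force: [-0.2, -0.8, -0.3]
opening: 0.0136
gripper_force: 24.9
```

View pics/g2.png

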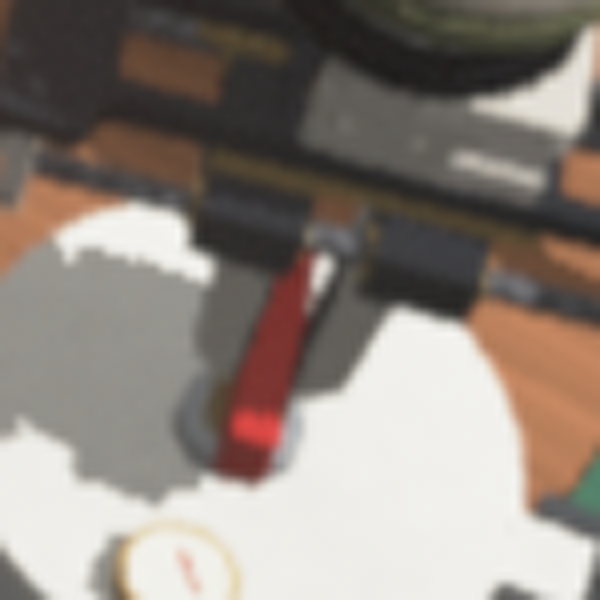

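The opening is now 13.6 mm, so the bar is held properly above the hub. I turn +40° (tap to ≈0.9), then tug lightly.

```bash
python3 -m inch '[0,0,0,7,0, 0,0,0,14,0, 0,0,0,21,0, 0,0,0,28,0, 0,0,0,35,0, 0,0,0,40,0, 0,0,0,40,0, 0,0,0,40,0, 0,0,0,40,0]' 35
python3 -m inch '[0,0,1,0,0, 0,0,2,0,0, 0,0,3,0,0, 0,0,3,0,0, 0,0,3,0,0, 0,0,3,0,0]'
python3 -c "
from plant import robot;s=robot.read_state();print(s['wrist_torque'])"
```

```text
t: 8.6
tool_pos: [0.4685, 0.1884, 0.1606]
orientation: [-2.727, -1.558, 0.0]
force: [-2.0, 1.6, 1.1]
opening: 0.0132
gripper_force: 35.0
t: 9.1
tool_pos: [0.4683, 0.1879, 0.1629]
orientation: [-2.725, -1.562, 0.002]
force: [0.2, -0.7, -8.5]
opening: 0.0136
gripper_force: 34.9
[-0.00805936  0.04262346 -0.01048498]
```

Force is ≈8.5 N at 2.3 mm, above weight alone, so it is still held. Lower, +18°, tug.

```bash
python3 -m inch '[0,0,-3,0,0, 0,0,-3,7,0, 0,0,-3,14,0, 0,0,-3,18,0, 0,0,-3,18,0, 0,0,-3,18,0, 0,0,-3,18,0]'
python3 -m inch '[0,0,1,0,0, 0,0,2,0,0, 0,0,3,0,0, 0,0,4,0,0, 0,0,4,0,0, 0,0,4,0,0, 0,0,4,0,0]'
```

```text
t: 9.68
tool_pos: [0.4691, 0.1882, 0.1608]
orientation: [2.45, 1.966, 0.001]
force: [1.0, -0.1, -6.3]
opening: 0.0139
gripper_force: 34.9
t: 10.27
tool_pos: [0.4686, 0.1881, 0.1642]
orientation: [-2.447, -1.969, 0.001]
force: [1.7, 0.0, -12.9]
opening: 0.0136
gripper_force: 34.9
```

Held (12.9 N). Continue.

```bash
python3 -m inch '[0,0,-5,0,0, 0,0,-5,7,0, 0,0,-5,14,0, 0,0,-5,18,0, 0,0,-5,18,0, 0,0,-5,18,0, 0,0,-5,18,0]'
python3 -m inch '[0,0,2,0,0, 0,0,3,0,0, 0,0,4,0,0, 0,0,5,0,0, 0,0,5,0,0, 0,0,5,0,0, 0,0,5,0,0]'
```

```text
t: 10.85
tool_pos: [0.4692, 0.1883, 0.1604]
orientation: [2.112, 2.325, 0.002]
force: [-0.8, 0.3, 0.2]
opening: 0.0139
gripper_force: 35.0
t: 11.43
tool_pos: [0.4688, 0.1882, 0.1646]
orientation: [-2.109, -2.328, 0.0]
force: [-0.4, 0.0, -4.7]
opening: 0.0138
gripper_force: 35.0
```

Only 4.7 N at 4.2 mm, the lid's weight alone: it vents. Firmer grip, slow lift and check.

```bash
python3 -m inch '[0,0,0,0,0, 0,0,2,0,0, 0,0,4,0,0, 0,0,6,0,0, 0,0,8,0,0, 0,0,8,0,0]' 50
python3 -m inch '[0,0,10,0,0, 0,0,20,0,0, 0,0,30,0,0, 0,0,40,0,0, 0,0,50,0,0, 0,0,60,0,0, 0,0,60,0,0, 0,0,60,0,0]'
python3 - <<'E'
from plant import read_camera,robot
from h import *
s=robot.read_state();print(s["wrist_torque"],s["tool_pos"])
c=read_camera("scene");cv2.imwrite("pics/l1.png",cv2.resize(c["image"][130:330,290:490],(600,600),interpolation=cv2.INTER_CUBIC))
E
```

```text
t: 11.93
tool_pos: [0.4692, 0.1882, 0.1734]
orientation: [2.109, 2.328, 0.001]
force: [0.9, 0.1, -5.8]
opening: 0.0133
gripper_force: 50.0
t: 12.6
tool_pos: [0.4694, 0.1883, 0.2337]
orientation: [2.108, 2.328, 0.003]
force: [0.2, -0.4, -5.9]
opening: 0.0138
gripper_force: 50.0
[-0.01721899 -0.06579926 -0.00777745] [0.46939977 0.18834024 0.23370179]
```

View pics/l1.png

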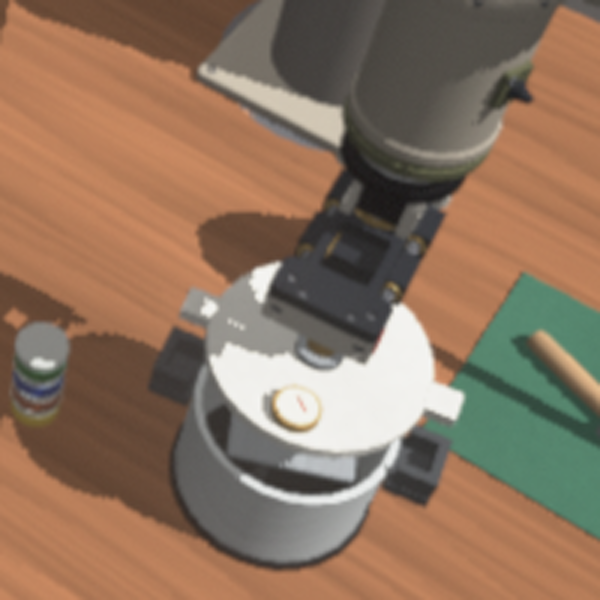

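The lid hangs level and clear of the pot: disc at (320,360), empty pot mouth below. Carrying it over at height, above the 96 mm tower.

```bash
python3 -m inch '[0,-10,0,0,0, 0,-30,0,0,0, 0,-55,0,0,0, 2,-85,0,0,0, 2,-115,0,0,0, 3,-145,0,0,0, 3,-175,0,0,0, 4,-205,0,0,0, 4,-230,0,0,0, 4,-250,0,0,0]'
python3 -m inch '[0,-20,0,0,0, 1,-45,0,0,0, 1,-75,0,0,0, 2,-105,0,0,0, 3,-135,0,0,0, 3,-155,0,0,0, 3,-168,0,0,0, 3,-174,0,0,0, 3,-174,0,0,0, 3,-174,0,0,0]'
python3 - <<'E'
from plant import read_camera,robot
from h import *
for n in("scene","top"):
    c=read_camera(n);np.savez(n+"2.npz",**c)
    i=c["image"][120:280,165:325] if n=="scene" else c["image"][140:290,250:400]
    cv2.imwrite(f"pics/r_{n}.png",cv2.resize(i,(400,400),interpolation=cv2.INTER_CUBIC))
cv2.imwrite("pics/r.png",np.hstack([cv2.imread("pics/r_scene.png"),cv2.imread("pics/r_top.png")]))
E
```

```text
t: 13.48
tool_pos: [0.4718, -0.0644, 0.2317]
orientation: [-2.11, -2.326, 0.002]
force: [0.1, 0.4, -5.3]
opening: 0.0137
gripper_force: 50.0
t: 14.32
tool_pos: [0.4756, -0.2351, 0.2322]
orientation: [-2.108, -2.327, -0.001]
force: [0.1, 0.8, -5.6]
opening: 0.013
gripper_force: 50.0
```

View pics/r.png

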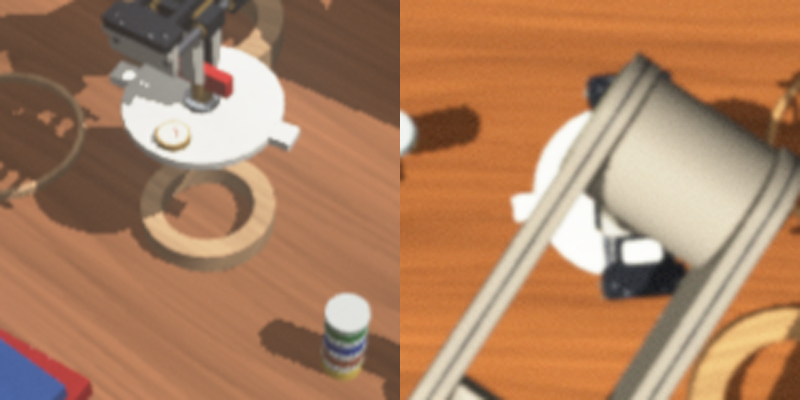

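The lid is level above the ring (ring at (207,208) in the left half, lid at (203,108)). Lowering, slow at the end.

```bash
python3 -m inch '[0,0,-15,0,0, 0,0,-35,0,0, 0,0,-55,0,0, 0,0,-75,0,0, 0,0,-95,0,0, 0,0,-115,0,0, 0,0,-130,0,0, 0,0,-139,0,0, 0,0,-143,0,0, 0,0,-143,0,0]'
python3 -m inch '[0,0,-1,0,0, 0,0,-2,0,0, 0,0,-3,0,0, 0,0,-4,0,0, 0,0,-5,0,0, 0,0,-5,0,0, 0,0,-5,0,0]'
```

```text
t: 15.25
tool_pos: [0.4756, -0.2349, 0.0891]
orientation: [-2.107, -2.328, 0.0]
force: [1.0, 0.3, -6.1]
opening: 0.0137
gripper_force: 50.0
t: 15.83
tool_pos: [0.4758, -0.2359, 0.0846]
orientation: [-2.109, -2.328, 0.0]
force: [0.0, 0.8, -5.2]
opening: 0.0134
gripper_force: 50.0
```

```bash
python3 -m inch '[0,0,-1,0,0, 0,0,-1,0,0, 0,0,-2,0,0, 0,0,-2,0,0, 0,0,-3,0,0, 0,0,-3,0,0, 0,0,-3,0,0]'
python3 -m inch '[0,0,-0.5,0,0, 0,0,-1,0,0, 0,0,-1,0,0, 0,0,-1,0,0]'
```

```text
t: 16.42
tool_pos: [0.4758, -0.2358, 0.0815]
orientation: [-2.109, -2.328, 0.0]
force: [-0.1, -0.5, -5.2]
opening: 0.0135
gripper_force: 50.0
t: 16.75
tool_pos: [0.4758, -0.2358, 0.0806]
orientation: [2.109, 2.328, 0.0]
force: [0.2, -1.1, -5.0]
opening: 0.0135
gripper_force: 50.0
```

```bash
python3 -m inch '[0,0,-0.5,0,0, 0,0,-1,0,0, 0,0,-1,0,0, 0,0,-1,0,0]'
python3 -m inch '[0,0,-0.5,0,0, 0,0,-1,0,0, 0,0,-1,0,0, 0,0,-1,0,0]'
```

```text
t: 17.08
tool_pos: [0.4759, -0.236, 0.0803]
orientation: [2.109, 2.328, 0.0]
force: [-4.9, 2.8, 5.9]
opening: 0.0132
gripper_force: 50.0
t: 17.42
tool_pos: [0.476, -0.236, 0.0803]
orientation: [2.109, 2.328, -0.0]
force: [-8.5, 4.2, 12.7]
opening: 0.0132
gripper_force: 50.0
```

Contact: the force has turned upward and the lid is seated. Ease off, open, withdraw.

```bash
python3 -m inch '[0,0,1.3,0,0, 0,0,1.3,0,0, 0,0,1.3,0,45, 0,0,1.3,0,45, 0,0,1.3,0,45, 0,0,1.3,0,45, 0,0,1.3,0,45, 0,0,1.3,0,45]'
python3 -m inch '[0,0,10,0,45, 0,0,25,0,45, 0,0,45,0,45, 0,0,80,0,45, 0,0,120,0,45, 0,0,160,0,45, 0,0,160,0,45]'
python3 -m inch '[-20,30,10,0,45, -40,60,20,0,45, -60,90,30,0,45, -80,120,40,0,45, -90,150,50,0,45, -90,180,50,0,45, -90,210,50,0,45, -90,240,50,0,45, -90,240,50,0,45]'
python3 - <<'E'
from plant import read_camera,robot
from h import *
t=read_camera("top");s=read_camera("scene");im=t["image"]
hsv=cv2.cvtColor(im,cv2.COLOR_BGR2HSV);w=(hsv[...,1]<60)&(hsv[...,2]>150);M=np.zeros(w.shape,bool);M[170:260,285:375]=1
k=cv2.convexHull(biggest(w&M));print(cv2.minEnclosingCircle((np.array([ray(t,q[0],.042)[:2] for q in k])*1000).astype(np.float32)))
o=np.hstack([cv2.resize(im[80:300,150:470],(400,275)),cv2.resize(s["image"][110:330,100:420],(400,275))]);cv2.imwrite("pics/f.png",o)
E
```

```text
t: 18.08
tool_pos: [0.4758, -0.2359, 0.0799]
orientation: [-2.109, -2.328, 0.0]
force: [0.4, -0.3, -0.3]
opening: 0.0415
gripper_force: 0.0
t: 18.67
tool_pos: [0.4793, -0.2379, 0.2507]
orientation: [2.1, 2.318, 0.004]
force: [0.9, -0.3, 1.7]
opening: 0.0421
gripper_force: 0.0
t: 19.42
tool_pos: [0.3856, 0.0082, 0.291]
orientation: [2.104, 2.333, 0.004]
force: [-0.8, -0.8, 0.6]
opening: 0.0415
gripper_force: 0.0
((482.71832275390625, -234.16363525390625), 102.389892578125)
```

View pics/f.png

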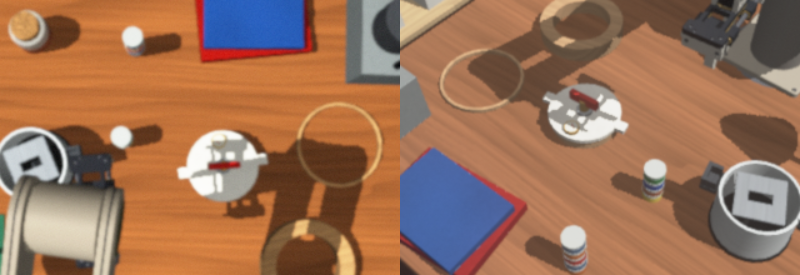

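The lid lies level on the smaller ring (top view (222,165)), centred within a few mm, and the towers, jar and hoop haven't moved. The arm is clear, so I hand in.

```bash
python3 -m inch '[0,0,0,0,45, 0,0,0,0,45, 0,0,0,0,45]'; python3 -c "
from plant import job;print(job.close_job())"
```

```text
t: 19.77
tool_pos: [0.3858, 0.0032, 0.2899]
orientation: [-2.111, -2.326, 0.0]
force: [-0.7, -0.7, 0.2]
opening: 0.0419
gripper_force: 0.0
the job is handed in; nothing more can be done
None
```

I turned the tap until a light tug showed the vacuum had let go, lifted the lid straight off, and set it down level on the smaller wooden ring, within about 10 mm of its centre. The job was handed in at about 20 s with the bead containers and hoop undisturbed; no verdict came back.

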